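# Draw the filter plate from the hooded cassette and present it over the warming plate

### The arm

A 6-joint arm with a two-finger parallel gripper is mounted at the origin on a cart in front of the work surface, level with it; the furniture and walls round the work are solid. World frame = base frame: x ahead of the robot, y to its left, z up, the work surface at z = 0. Lengths are in m, angles in rad, forces in N, time in s.
With the tool pointing down it reaches from about 0.325 to 0.875 m from the base axis. Payload 4.4 kg.
Tool frame: the origin (TCP) lies at the very end of the fingers, on their centre line; the grasp point (between the pads) lies 19 mm behind it; z points along the fingers, y is the line along which they close (so a half turn about z gives the same grasp; the last joint's range is limited). The gripper opens to 85 mm and grips with 20 to 120 N. Pads are 22 mm wide; open, the fingers measure 114 mm over their backs; the gripper's body (76 mm by 85 mm) begins 54 mm behind the grasp point. The pads swing forward as they close: fully open they stand 13 mm farther back than shut.
Start: joints at [1.192, 0.207, 1.542, -0, 1.393, -0.15], TCP at [0.13, 0.56, 0.231] pointing down, gripper open.
Joint ranges: [-2.73, 2.73], [-0.86, 2.22], [0.23, 2.46], [-1.11, 4.25], [0.08, 2.63], [-2.82, 2.82]. Speed limits (rad/s): [2.79, 2.79, 3.14, 3.14, 3.14, 3.14].

### API

Orientations are given as [roll, pitch, yaw] about the fixed x, y, z axes, in that order (R = Rz(yaw) Ry(pitch) Rx(roll)).
In Python, from rig import env gives the robot as it stands.
- The arm moves only by the shell command python3 -m crank 'ROWS' [OPENING]. ROWS is JSON, a list of rows, each a list of 4 numbers: the shift along the world's x, y, z in mm, then the turn about the world's z in degrees. In form: [[dx, dy, dz, turn], ...]. A call has 1 to 8 rows; each row shifts and turns the commanded pose from where the row before left it; what a row does not reach is not made up. A row lasts 1/12 s, in which the tool goes at most 41.7 mm and 7.16 degrees, less where a joint would pass 70% of its speed; a pose out of reach is approached as far as the arm can. A call with a gripper value outside its range is refused whole. OPENING is the opening, from 0 (shut) to 1 (fully open), set as the call begins (- or left out, the last holds). The fingers move at their own pace and stop on an object; the grip force is fixed at half the most. Time passes only in rows, so rows that do not move let the fingers close. It gives the time, the measured TCP pose, the force, the opening and the grip force at its end, in the units of the state.
- env.sense(): the state, without advancing time (a new reading comes with each control period).
- env.read_camera(name): name is "side" or "top"; returns a dict with "img" (480x640x3 uint8, red, green, blue), "fx", "fy", "cx", "cy" (pixels), "rvec" (rotation vector, rad) and "tvec" (3), from world to camera coordinates, as OpenCV has them. Camera axes: x right, y down, z forward; pixel columns grow to the right and rows downward; lengths in m; the calibration is good to about 2 mm. A picture is of the moment at which its call begins. There is no depth.
- env.job_done(): hands the job in; it is judged then, once.
The state is a dict: "time_s": time; "q": joint angles; "qd": joint speeds; "joint_torque": joint torques, N m; "tcp_pos": TCP position; "orientation": TCP orientation; "wrist_force": force on the tool from outside, world axes, zero at the start; "ft_torque": the same for the moment, N m; "opening": finger opening in m; "finger_force": force on a finger pad.
Only numpy, scipy, OpenCV 4.12 (cv2) and the standard library are available. Lean on these libraries where they do the work, as an engineer would, in place of code of your own. Each camera call takes 0.05 s, during which the arm holds its last target. There are 200 camera calls.

### The job

Lift the hood of the white filter cassette by its pull bar until it stands open past upright by itself, then draw out the perforated filter plate (the one with the long bar grip; the two plain blanks with small round knobs stay in their slots). Hold the filter plate upright over the middle of the black warming plate, its broad face parallel to the warming plate's front edge and its lower edge about 8 cm above the glass, and finish while still holding it there. Leave the hood open and everything else on the bench undisturbed.

Things in the scene. Friction and masses are not known exactly. Their poses are not given: they have to be found in the camera images.
- cassette: White box 68 mm deep (its x) by 128 mm wide (y), rim 62 mm high, fixed. Origin: centre of underside; x points from the front (pull bar) to the back (hinge), z up. Three upright slots at y = -46, 0, +46 mm (8 mm wide, floor 5 mm up) each hold a 5 mm plate on edge, broad face square to the cassette's y. A white hood covers them, top 101 mm high when closed.
- hood (a joint): Angle of the hood, 0 closed to 2.0 rad wide open. It is hinged on the back rim and swings up and back; the hinge is stiff (0.09 N m), so it stays where it is left at any angle. The bar needs about 2 N to lift.
- hood_bar (a point): Centre of the hood's steel pull bar: rod 14 mm thick, 30 mm long, parallel to the cassette's y, 36 mm out from the hood's front face on a neck 12 mm wide. Closed, it is 80 mm above the bench and 72 mm in front of the cassette's origin. Turns with the hood; gripped across its two ends (30 mm) it pivots between the fingers.
- hood_hinge (a point): Centre of the hood's hinge line, on the back rim, 62 mm above the bench; the line runs along the cassette's y. The bar's centre lies 108 mm in front of it and 18 mm above it when closed.
- filter_grip (a point): Centre of the filter plate's black bar grip (40 mm along its x, 10 mm thick along its y, 22 mm high); z up along the plate. In its slot the bar's centre is 83 mm above the bench, its underside 10 mm above the rim, and it lies parallel to the cassette's x. The plate comes free of the box after rising 60 mm.
- filter_plate: Steel lattice (perforated) plate 56 mm wide (its x), 5 mm thick (y), 56 mm high, about 80 g, on a stem under the bar grip. Origin: middle of its lower edge, 78 mm below the grip's centre; z up. It stands in any one of the three slots, hidden until the hood is open.
- blank_1_knob (a point): Centre of the round knob (12 mm across, 10 mm high) of a plain solid blank plate in another slot; 72 mm above the bench in its slot. Leave in place.
- blank_2_knob (a point): The same for the second blank plate.
- warming_plate: Black warming plate with a glass sheet on top, 155 (its x) by 158 mm, glass surface 28 mm above the bench, fixed. Origin at the centre of its underside; x points from its front edge (the one towards the robot) to the back, y is along the front edge. It may stand left or right of the cassette.
- dish: Empty petri dish, 63 mm across, 16 mm high, bystander at the back; origin under its centre.
- forceps: Fine steel forceps 112 mm long, 5 mm high, lying to the left; bystander; origin under its middle.
- beaker: Glass beaker 53 mm across, 70 mm high, bystander to the right; origin under its centre.

How it is judged:
On the way, in this order (a step that is already met when the one before it is completed fails the run):
1. the hood has been lifted open, past 1.4 rad (value of joint hood above 1.4 rad), for 0.2 s.
2. the filter plate has been drawn up clear of the cassette (z of filter_plate in the frame of cassette above 0.066 m and contact force between the fingers and filter_plate above 0.5 N), for 0.1 s.
At the end, for the whole second after the job is handed in: Filter plate held still by the robot, upright within 0.2 rad, lower edge 4-12 cm above the glass, within 35 mm of the warming plate's centre, face within 0.25 rad of parallel to its front edge, touching nothing else; hood past 1.4 rad; blanks seated (8 mm); dish, forceps, beaker within 30 mm (value of joint hood above 1.4 rad and contact force between the fingers and filter_plate above 0.5 N and contact force between filter_plate and warming_plate below 0.05 N and contact force between filter_plate and cassette below 0.05 N and horizontal distance between filter_plate and warming_plate below 0.035 m and height (world z) of filter_plate between 0.068 and 0.148 m and angle between filter_plate's own z axis and vertical below 0.2 rad and angle between the y axis of filter_plate and the x axis of warming_plate, either way round below 0.25 rad and linear speed of filter_plate below 0.03 m/s and z of each of blank_1_knob, blank_2_knob in the frame of cassette below 0.08 m and distance of each of dish, forceps, beaker from where it was at the start of the episode below 0.03 m); the arm keeps its last pose, push and grip.
It fails at once if a blank plate is pulled up by more than 20 mm (z of any of blank_1_knob, blank_2_knob in the frame of cassette above 0.092 m).
It fails at once if the dish, forceps or beaker is moved by more than 30 mm (distance of any of dish, forceps, beaker from where it was at the start of the episode above 0.03 m).
It also fails if it takes over 46 s, if anything falls off the work surface, if the arm or the gripper's body presses on something with over 40 N, if the wrist force passes 120 N, or if a joint passes its speed limit or range.

## Working session

There is one attempt and no reset: what is moved stays moved. The work goes in short steps, Python scripts to look and compute and a shell command to move; the robot and the scene stay as the last step left them, time stands still between calls to the robot, and variables do not carry over. Pictures are saved under pics/ and viewed, at most 10 in all, crops included, and the job is handed in when it is done.

```bash
mkdir -p pics
cat > h.py <<'E'
import numpy as np, cv2
from rig import env
def cam(n):
    c=env.read_camera(n); K=np.array([[c['fx'],0,c['cx']],[0,c['fy'],c['cy']],[0,0,1]])
    R=cv2.Rodrigues(np.array(c['rvec'],float))[0]; t=np.array(c['tvec'],float).ravel()
    return c['img'],K,R,t
def ray(C,u,v):
    _,K,R,t=C; o=-R.T@t; d=R.T@np.linalg.inv(K)@[u,v,1.]; return o,d/np.linalg.norm(d)
def onz(C,u,v,z):
    o,d=ray(C,u,v); return (o+d*(z-o[2])/d[2]).round(4)
def tri(C1,p1,C2,p2):
    o,d=ray(C1,*p1);o2,d2=ray(C2,*p2)
    s=np.linalg.lstsq(np.c_[d,-d2],o2-o,rcond=None)[0]
    a,b=o+d*s[0],o2+d2*s[1]; return ((a+b)/2).round(4),np.linalg.norm(a-b).round(4)
def proj(C,p):
    _,K,R,t=C; x=K@(R@np.array(p)+t); return (x[:2]/x[2]).round(1)
def save(C,n): cv2.imwrite('pics/'+n+'.png',cv2.cvtColor(C[0],cv2.COLOR_RGB2BGR))
E
python3 - <<'E'
from h import *
for n in('top','side'):
    C=cam(n); save(C,n+'0'); print(n,-C[2].T@C[3],C[1][0,0])
print(env.sense())
E
```

```text
top [ 0.29957587 -0.01619081  1.37004791] 564.1393116464067
side [0.06719212 0.84529337 0.45367596] 452.36334656543914
{'time_s': 0.1, 'q': array([ 1.19153205e+00,  2.07328617e-01,  1.54283617e+00,  1.69856614e-05,
        1.39350709e+00, -1.50476394e-01]), 'qd': array([ 0.00023533, -0.00078784, -0.00378862, -0.00102971,  0.00115077,
        0.00047923]), 'joint_torque': array([-6.65469252e-04, -3.84085321e+01, -2.92549038e+01, -2.42933475e-04,
        4.80119430e-03, -1.04070710e-05]), 'tcp_pos': array([0.13014119, 0.55936661, 0.23023349]), 'orientation': array([-3.13953943e+00, -3.28218618e-04,  2.91280142e+00]), 'wrist_force': array([-0.06251987,  0.49935375, -0.81870165]), 'ft_torque': array([ 0.02116448,  0.01151528, -0.01921734]), 'finger_force': 0.0, 'opening': 0.08540147565644085}
```

View pics/top0.png

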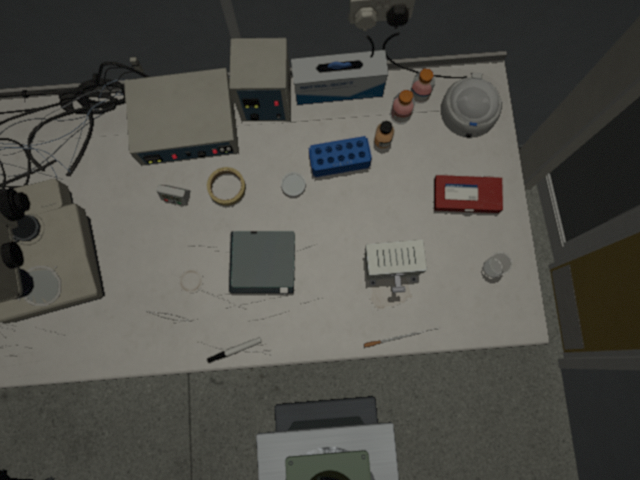

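View pics/side0.png

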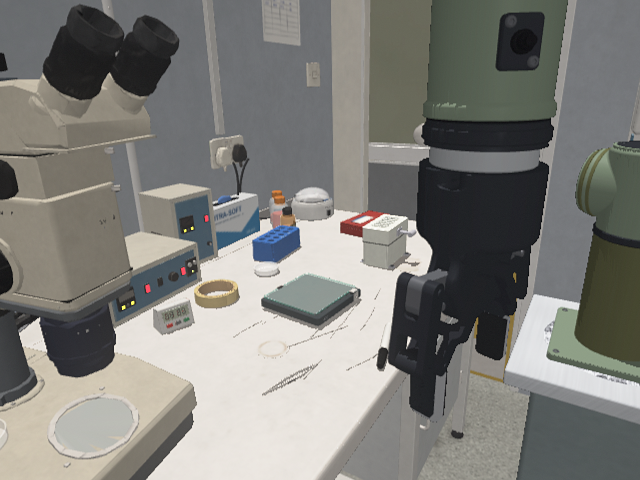

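The top view shows the warming plate at about (263,262), the cassette at about (395,260) with its pull bar at (397,292), the dish at (293,185), the forceps at (170,317) and the beaker at (495,266). The side view shows the plate at about (310,297) and the cassette at (385,240). The arm is missing from the top view, so I'll check the projection and measure.

Run:
```python
from h import *
C=cam('top');S=cam('side')
print('tcp',proj(C,[.13,.56,.231]),proj(S,[.13,.56,.231]),'base',proj(C,[0,0,0]))
im=C[0]; hsv=cv2.cvtColor(im,cv2.COLOR_RGB2HSV)
m=np.zeros(im.shape[:2],np.uint8); m[225:300,222:305]=(hsv[225:300,222:305,2]<140)*255
c=max(cv2.findContours(m,0,2)[0],key=cv2.contourArea); r=cv2.minAreaRect(c); print('warm',r)
P=np.array([onz(C,u,v,.028)[:2] for u,v in cv2.boxPoints(r)]);print(P,P.mean(0),[np.linalg.norm(P[i]-P[i-1]) for i in range(4)])
crop=im[225:315,350:440]; a=cv2.resize(crop,(540,540),interpolation=cv2.INTER_CUBIC)
s=cv2.resize(S[0][200:290,350:420],(420,540),interpolation=cv2.INTER_CUBIC); s=s[:, :260] if 0 else cv2.resize(s,(260,334))
o=np.zeros((540,800,3),np.uint8);o[:,:540]=a;o[:334,540:]=s
cv2.imwrite('pics/crop1.png',o[...,::-1])
```

```text
tcp [ 30.8 478. ] [458.4 396. ] base [329.3 498.2]
warm ((263.0, 262.0), (81.99998474121094, 73.99998474121094), -0.0)
[[0.467  0.2189]
 [0.6486 0.2114]
 [0.6325 0.011 ]
 [0.4515 0.024 ]] [0.5499   0.116325] [np.float64(0.1955153702397845), np.float64(0.18175480736420696), np.float64(0.20104569132413655), np.float64(0.18146625030566974)]
```

View pics/crop1.png

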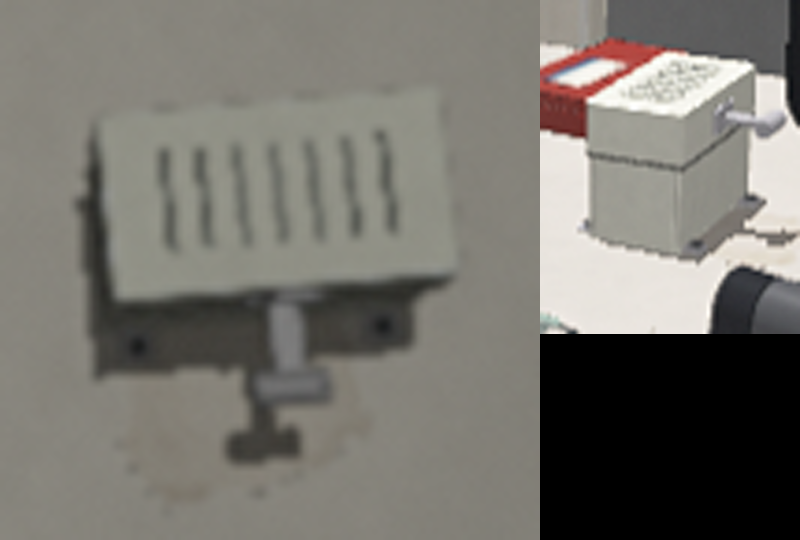

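The crop shows the hood top's corners at full-image pixels (365.8,244.5), (423.3,240), (426.2,271.7) and (369.5,275). The bar's centre is at (398.7,289.3). I'll redo the warming plate with a tighter mask.

Run:
```python
from h import *
C=cam('top');S=cam('side')
im=C[0]; hsv=cv2.cvtColor(im,cv2.COLOR_RGB2HSV)
print(hsv[262,[225,263,300]],hsv[245,[225,263,300]])
for T in (80,90,100,110):
    m=np.zeros(im.shape[:2],np.uint8); m[222:305,222:305]=(hsv[222:305,222:305,2]<T)*255
    m=cv2.morphologyEx(m,cv2.MORPH_OPEN,np.ones((3,3),np.uint8))
    r=cv2.minAreaRect(max(cv2.findContours(m,0,2)[0],key=cv2.contourArea))
    P=np.array([onz(C,u,v,.028)[:2] for u,v in cv2.boxPoints(r)]);e=P[2]-P[1]
    print(T,r,P.tolist(),P.mean(0),[np.linalg.norm(P[i]-P[i-1]).round(3) for i in range(4)])
H=np.array([onz(C,u,v,.101)[:2] for u,v in [(365.8,244.5),(423.3,240),(426.2,271.7),(369.5,275)]])
print('hood',H,H.mean(0),[np.linalg.norm(H[i]-H[i-1]).round(3) for i in range(4)])
w=H[0]-H[1]+H[3]-H[2]; print('yaw from w',np.degrees(np.arctan2(-w[0],w[1])))
d=H[0]-H[3]+H[1]-H[2]; print('yaw from d',np.degrees(np.arctan2(d[1],d[0])))
print('bar',onz(C,398.7,289.3,.085), 'dish',onz(C,293,185,.01),'beaker',onz(C,495,266,.03),'forceps',onz(C,170,317,0))
```

```text
[[ 22  21 133]
 [ 78  16  78]
 [ 24  19 137]] [[ 25  21 133]
 [ 66  16  79]
 [ 22  21 136]]
80 ((254.0, 262.5), (49.99999237060547, 62.99999237060547), -0.0) [[0.4777, 0.2017], [0.6321, 0.1949], [0.6223, 0.073], [0.4682, 0.0826]] [0.550075 0.13805 ] [np.float64(0.119), np.float64(0.155), np.float64(0.122), np.float64(0.154)]
90 ((261.6571350097656, 262.8299560546875), (65.29561614990234, 63.46902847290039), 1.1017061471939087) [[0.4779, 0.2031], [0.6333, 0.1933], [0.6174, 0.0344], [0.4626, 0.0479]] [0.5478   0.119675] [np.float64(0.156), np.float64(0.156), np.float64(0.16), np.float64(0.155)]
100 ((261.4999694824219, 263.0), (63.99999237060547, 64.99998474121094), 90.0) [[0.6321, 0.1949], [0.6194, 0.0364], [0.463, 0.0471], [0.4753, 0.2018]] [0.54745 0.12005] [np.float64(0.157), np.float64(0.159), np.float64(0.157), np.float64(0.155)]
110 ((261.0, 263.0), (64.0, 66.0), 90.0) [[0.6323, 0.1974], [0.6194, 0.0364], [0.463, 0.0471], [0.4754, 0.2042]] [0.547525 0.121275] [np.float64(0.157), np.float64(0.162), np.float64(0.157), np.float64(0.158)]
hood [[ 0.557  -0.1287]
 [ 0.557  -0.2615]
 [ 0.4832 -0.2595]
 [ 0.4859 -0.1304]] [ 0.520775 -0.195025] [np.float64(0.071), np.float64(0.133), np.float64(0.074), np.float64(0.129)]
yaw from w -0.5906572146466667
yaw from d -0.11862463280875543
bar [ 0.4501 -0.1952  0.085 ] dish [0.7427 0.0316 0.01  ] beaker [ 0.4941 -0.4394  0.03  ] forceps [ 0.4369  0.3511 -0.    ]
```

```bash
python3 -m crank '[[25,-32,0,3],[25,-32,0,3],[25,-32,0,3],[25,-32,0,2],[25,-32,0,2],[25,-32,0,0],[25,-32,0,0],[25,-32,0,0]]' 1
python3 -m crank '[[15,-35,0,0],[15,-35,0,0],[15,-35,0,0],[10,-38,0,0],[10,-38,0,0],[10,-38,0,0],[10,-38,0,0],[10,-38,0,0]]'
```

```text
time_s: 0.97
tcp_pos: [0.3312, 0.3024, 0.2315]
orientation: [3.141, 0.001, 3.14]
wrist_force: [-0.5, 0.5, 0.9]
opening: 0.0855
finger_force: 0.0
time_s: 1.63
tcp_pos: [0.4255, 0.0071, 0.2316]
orientation: [3.142, 0.001, 3.14]
wrist_force: [0.3, 1.1, -0.0]
opening: 0.0854
finger_force: 0.0
```

```bash
python3 -m crank '[[4,-34,0,0],[4,-34,-10,0],[4,-34,-15,0],[4,-34,-15,0],[4,-34,-20,0],[4,-32,-20,0],[0,0,0,0],[0,0,0,0]]' 0.7
python3 - <<'E'
from h import *
C=cam('top');S=cam('side'); a=C[0][200:320,340:460]; b=S[0][180:300,330:450]
cv2.imwrite('pics/c2.png',np.hstack([cv2.resize(x,(400,400),interpolation=2) for x in(a,b)])[...,::-1])
E
```

```text
time_s: 2.3
tcp_pos: [0.4483, -0.1937, 0.1497]
orientation: [3.139, -0.003, 3.136]
wrist_force: [1.0, -0.6, 0.2]
opening: 0.0596
finger_force: 0.0
```

View pics/c2.png

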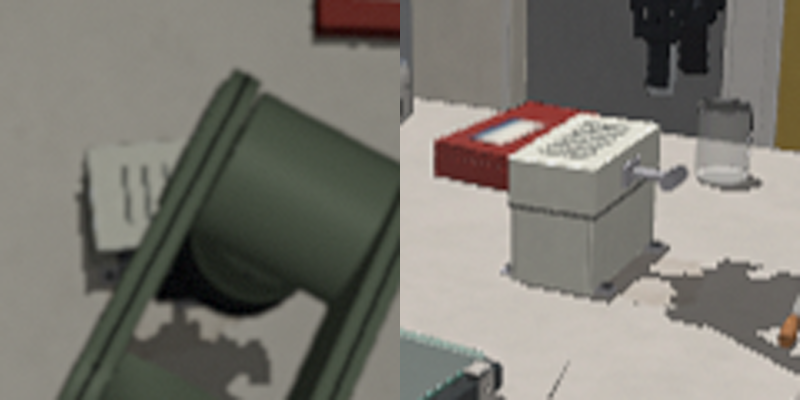

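The crop shows the fingertips straight above the bar end, which is at side pixel (412.8,233.4), with the hood clear of them. I'm going down.

```bash
python3 -c "
from h import *
S=cam('side');print(onz(S,412.8,233.4,.08),proj(S,[.45,-.18,.08]))"
python3 -m crank '[[1,0,-20,0],[0,0,-20,0],[0,-1,-20,0],[0,0,-20,0],[0,0,-9,0],[0,0,0,0]]' 
python3 -m crank '[[0,0,0,0],[0,0,0,0],[0,0,0,0],[0,0,0,0],[0,0,0,0],[0,0,0,0]]' 0
```

```text
[ 0.4471 -0.1975  0.08  ] [409.2 235.2]
time_s: 2.95
tcp_pos: [0.4492, -0.192, 0.061]
orientation: [3.14, -0.003, 3.142]
wrist_force: [-0.6, -0.6, -0.2]
opening: 0.0595
finger_force: 0.0
time_s: 3.45
tcp_pos: [0.4516, -0.1942, 0.0632]
orientation: [-3.141, 0.003, 3.139]
wrist_force: [2.2, 2.0, 0.6]
opening: 0.0285
finger_force: 59.0
```

Gripped (28.5 mm). Next I'll work out the arc.

```bash
python3 -c "
import numpy as np
t=np.linspace(0,1.9,17);r=np.hypot(108,18);a=np.arctan2(18,-108)-t
print([[round(x,1),0,round(z,1),0] for x,z in zip(np.diff(r*np.cos(a)),np.diff(r*np.sin(a)))])"
```

```text
[[np.float64(2.9), 0, np.float64(12.7), 0], [np.float64(4.4), 0, np.float64(12.2), 0], [np.float64(5.8), 0, np.float64(11.6), 0], [np.float64(7.1), 0, np.float64(10.9), 0], [np.float64(8.4), 0, np.float64(9.9), 0], [np.float64(9.5), 0, np.float64(8.9), 0], [np.float64(10.5), 0, np.float64(7.7), 0], [np.float64(11.3), 0, np.float64(6.4), 0], [np.float64(12.0), 0, np.float64(5.0), 0], [np.float64(12.5), 0, np.float64(3.6), 0], [np.float64(12.8), 0, np.float64(2.1), 0], [np.float64(13.0), 0, np.float64(0.5), 0], [np.float64(13.0), 0, np.float64(-1.0), 0], [np.float64(12.7), 0, np.float64(-2.5), 0], [np.float64(12.3), 0, np.float64(-4.0), 0], [np.float64(11.8), 0, np.float64(-5.5), 0]]
```

```bash
python3 -m crank '[[3,0,13,0],[4,0,12,0],[6,0,12,0],[7,0,11,0],[8,0,10,0],[10,0,9,0],[10,0,8,0],[11,0,6,0]]'
```

```text
time_s: 4.12
tcp_pos: [0.5074, -0.1939, 0.1423]
orientation: [3.141, -0.006, 3.14]
wrist_force: [-2.9, -2.1, -4.7]
opening: 0.0284
finger_force: 60.1
```

```bash
python3 -m crank '[[12,0,5,0],[12,0,4,0],[13,0,2,0],[13,0,0,0],[13,0,-1,0],[13,0,-3,0],[12,0,-4,0],[12,0,-5,0]]'
python3 -m crank '[[0,0,0,0],[0,0,0,0],[0,0,0,0]]' 0.75
python3 -m crank '[[0,0,20,0],[0,0,20,0],[-30,0,20,0],[-30,20,15,0],[-30,38,0,0],[-30,38,0,0],[-10,38,0,0],[0,0,0,0]]'
python3 - <<'E'
from h import *
C=cam('top');S=cam('side'); a=C[0][200:320,340:460]; b=S[0][160:280,330:450]
cv2.imwrite('pics/c3.png',np.hstack([cv2.resize(x,(400,400),interpolation=2) for x in(a,b)])[...,::-1])
E
```

```text
time_s: 4.78
tcp_pos: [0.6096, -0.1938, 0.1426]
orientation: [3.141, -0.001, 3.14]
wrist_force: [-1.7, 1.3, 3.3]
opening: 0.028
finger_force: 58.9
time_s: 5.03
tcp_pos: [0.6089, -0.1942, 0.1413]
orientation: [-3.141, -0.001, 3.14]
wrist_force: [0.6, 0.3, 1.2]
opening: 0.0629
finger_force: 0.0
time_s: 5.7
tcp_pos: [0.4841, -0.0654, 0.2163]
orientation: [3.138, -0.002, -3.14]
wrist_force: [-0.3, 0.7, 0.6]
opening: 0.0641
finger_force: 0.0
```

View pics/c3.png

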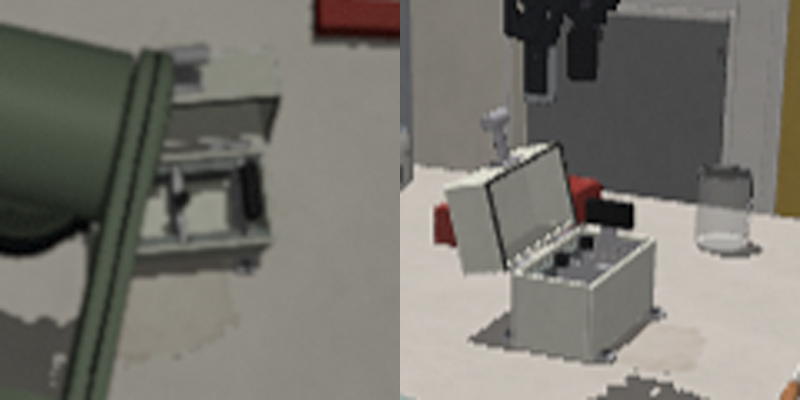

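The hood stands open. The bar grip is in the far-right slot, at top pixel (415,257) and side pixel (393,223.6). The two knobs are at the other slots.

Run:
```python
from h import *
C=cam('top');S=cam('side')
def blob(im,x0,x1,y0,y1):
    g=cv2.cvtColor(im,cv2.COLOR_RGB2GRAY); m=np.zeros_like(g); m[y0:y1,x0:x1]=(g[y0:y1,x0:x1]<45)*255
    c=max(cv2.findContours(m,0,2)[0],key=cv2.contourArea); return cv2.minAreaRect(c)
t=blob(C[0],409,422,245,270); s=blob(S[0],383,402,215,232); print(t,s)
print(tri(C,t[0],S,s[0]),onz(C,*t[0],.094),onz(S,*s[0],.083))
P=cv2.boxPoints(t);print([onz(C,*p,.094)[:2].tolist() for p in P])
```

```text
((414.45733642578125, 256.6158447265625), (17.22732162475586, 6.29459810256958), 83.6598129272461) ((391.5399475097656, 221.71998596191406), (16.263456344604492, 10.889445304870605), 8.13010311126709)
(array([ 0.5227, -0.2388,  0.0887]), np.float64(0.0012)) [ 0.5212 -0.2381  0.094 ] [ 0.5305 -0.2558  0.083 ]
[[0.5411, -0.2309], [0.5416, -0.2454], [0.5014, -0.2452], [0.501, -0.2308]]
```

```bash
python3 -m crank '[[8,-35,0,0],[8,-35,0,0],[8,-35,0,0],[7,-35,0,0],[6,-34,-10,0],[0,0,-30,0],[0,0,-30,0],[0,0,0,0]]' 0.45
python3 -m crank '[[0,0,0,0],[0,0,0,0]]'
```

```text
time_s: 6.57
tcp_pos: [0.5204, -0.2445, 0.1392]
orientation: [3.135, -0.011, 3.136]
wrist_force: [-0.7, 2.1, -1.4]
opening: 0.0382
finger_force: 0.0
time_s: 6.73
tcp_pos: [0.5255, -0.2457, 0.1473]
orientation: [-3.141, 0.001, 3.139]
wrist_force: [-0.1, -0.6, 0.1]
opening: 0.0383
finger_force: 0.0
```

```bash
python3 -m crank '[[-4,5,-20,0],[0,0,-20,0],[0,0,-15,0],[0,0,-12,0],[0,0,-8,0],[0,0,-4,0],[0,0,0,0],[0,0,0,0]]'
python3 -m crank '[[0,0,0,0],[0,0,0,0],[0,0,0,0],[0,0,0,0],[0,0,0,0]]' 0
python3 - <<'E'
from h import *
S=cam('side'); cv2.imwrite('pics/c4.png',cv2.resize(S[0][160:280,330:450],(500,500),interpolation=2)[...,::-1])
E
```

```text
time_s: 7.4
tcp_pos: [0.5216, -0.24, 0.0682]
orientation: [-3.141, 0.001, 3.14]
wrist_force: [-0.1, 0.2, 0.5]
opening: 0.0382
finger_force: 0.0
time_s: 7.82
tcp_pos: [0.5216, -0.2401, 0.0684]
orientation: [-3.14, 0.002, 3.14]
wrist_force: [0.9, 0.4, 4.9]
opening: 0.009
finger_force: 60.9
```

View pics/c4.png

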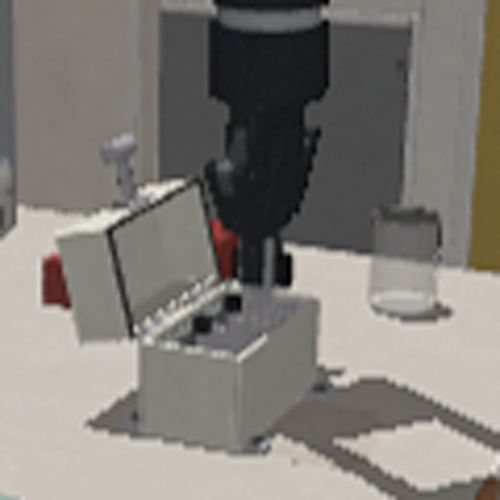

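The fingers hold the grip bar; both knobs are still seated at (232,303) and (200,322) and the hood is open. I'm lifting.

```bash
python3 -m crank '[[0,0,8,0],[0,0,12,0],[0,0,15,0],[0,0,15,0],[0,0,15,0],[0,0,15,0],[0,0,15,0],[0,0,13,0]]'
python3 -m crank '[[-2,20,2,-5],[-2,30,0,-6],[-2,30,0,-6],[-2,30,0,-6],[-2,30,0,-6],[-2,30,0,-6],[0,30,0,-6],[5,30,0,-6]]'
python3 -m crank '[[5,30,0,-6],[5,30,0,-6],[5,25,0,-6],[5,20,0,-6],[5,15,0,-6],[4,10,0,-6],[0,0,0,-6],[0,0,0,-5]]'
```

```text
time_s: 8.53
tcp_pos: [0.5206, -0.2395, 0.1769]
orientation: [-3.141, 0.0, 3.14]
wrist_force: [-1.0, -0.1, -0.2]
opening: 0.009
finger_force: 60.2
time_s: 9.2
tcp_pos: [0.5124, -0.0081, 0.1777]
orientation: [-3.141, -0.001, 2.314]
wrist_force: [0.7, 0.6, -0.8]
opening: 0.0087
finger_force: 60.2
time_s: 9.87
tcp_pos: [0.5424, 0.1213, 0.1777]
orientation: [-3.141, 0.0, 1.496]
wrist_force: [-0.6, 0.7, -1.2]
opening: 0.009
finger_force: 60.2
```

```bash
python3 -m crank '[[0,0,0,0],[0,0,0,0],[0,0,0,0]]'
python3 - <<'E'
from h import *
C=cam('top');S=cam('side')
cv2.imwrite('pics/c5.png',np.hstack([cv2.resize(C[0][180:340,220:440],(400,291)),cv2.resize(S[0][160:360,220:440],(400,364))[:291]])[...,::-1])
save(S,'s5')
E
```

```text
time_s: 10.12
tcp_pos: [0.5426, 0.1203, 0.1775]
orientation: [-3.141, 0.0, 1.501]
wrist_force: [-0.4, -0.3, -0.8]
opening: 0.0089
finger_force: 60.2
```

View pics/s5.png

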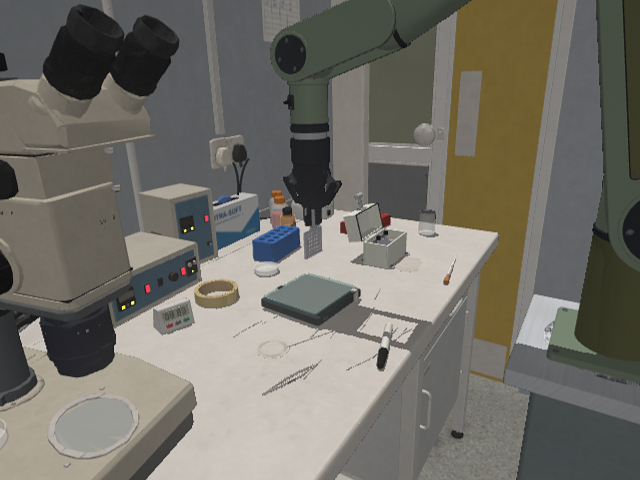

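The plate hangs upright with its lower edge at about (313,257), over the warming plate. The hood is open and the bystanders are in place. I'll make a small correction and hand in.

```bash
python3 -m crank '[[5,0,-3,0],[0,0,-3,0],[0,0,0,0],[0,0,0,0],[0,0,0,0],[0,0,0,0]]'
python3 -c "
from rig import env
print(env.job_done())"
```

```text
time_s: 10.72
tcp_pos: [0.5478, 0.1204, 0.1713]
orientation: [-3.141, -0.0, 1.499]
wrist_force: [-0.6, -0.5, -0.0]
opening: 0.0091
finger_force: 60.2
the job is handed in; nothing more can be done
None
```

I opened the hood past upright and drew out the filter plate. I handed the job in at about 10.7 s, with the plate held upright over the middle of the warming plate and its lower edge about 8 cm above the glass. In the last picture the hood was still open and the bystanders looked undisturbed; the hand-in returned no verdict.

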